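# Load the bobbin winder and hold its cover open

## Task

Get the bobbin winder ready for threading: first set the tall thread spool upright on the spindle of the round stand, seated right down, and let go of it. Then give the winder's cover a tug by its pull tongue, before touching the release tab; if the cover is caught, push the release tab outwards to the end of its slot and lift again. Finish while holding the cover wide open (50 degrees or more) with the gripper: do not let go of it, and leave the other things on the bench where they are.

Things in the scene. Friction and masses are not known exactly. Their poses are not given: they have to be found in the camera images.
- spool: Loose tall thread spool, standing upright, about 160 g: bottom flange 64 mm across and 6 mm thick, tan thread 56 mm across up to 50 mm height, and a bare cardboard core tube 26 mm across that stands out above the thread up to 82 mm height (grip it there from above). A 15 mm hole runs right through along its axis. Origin: centre of the underside; z up its axis.
- stand: Fixed round thread stand: dark green foot 84 mm across, 18 mm high, with an upright steel spindle 10 mm across in the middle, with a tapered tip, 88 mm high over the bench. Origin: centre of the underside, on the bench.
- stand_seat (a point): Point on the spindle's axis on top of the stand's foot, 18 mm over the bench; the spool's underside rests here when seated. z up.
- winder: Fixed bobbin winder, a dark green metal case 130 mm deep (its x) by 200 mm wide (its y) by 80 mm high. Its front (the side with the pull tongue) faces its -x, roughly towards the robot. The aluminium cover lies on its top over the +y two thirds; the remaining strip at -y is a fixed ledge, top 80 mm over the bench, with the release tab. Origin: centre of the underside, on the bench; x and y axes as said, z up.
- cover_pull (a point): Grip point on the cover's pull tongue: a flat steel tongue 24 mm wide (across, along the winder's y) and 10 mm thick that stands out 58 mm from the front edge of the cover. The point lies 40 mm in front of the cover plate's edge, 18 mm short of the tongue's end, mid-thickness, 85 mm over the bench when shut; free air below. Pinch it across its 24 mm width from above. Moves with the cover.
- cover_hinge (a point): Point on the cover's hinge line, at the back of the winder, in line with the tongue; 164 mm behind and 5 mm below cover_pull when shut. The hinge line runs along the winder's y.
- cover (a joint): Opening angle of the cover (rad): 0 shut, stop at 1.25. The front edge lifts up and back. 300 g, about 1.5 N at the tongue, and it falls shut when let go. A hidden catch inside may or may not hold it: when caught it lifts only about 0.04 rad (6 mm at the tongue) and then stops hard; when free it just lifts. Nothing outside shows which it is. A tug of 5 to 10 N tells.
- release_tab (a point): Point inside the release tab, 20 mm above the ledge: an upright bare steel tab on the winder's ledge, 24 mm (winder x) by 10 mm (winder y), its top 25.5 mm above the ledge (105.5 mm over the bench). It slides outwards, along the winder's -y, away from the cover. Moves with the tab.
- release (a joint): Travel of the release tab (m): 0 to 0.003 at the start, 0.022 at the outer end of its slot. Stiff by friction (about 3 N) and stays where it is pushed. Pushed out to the end it moves the hidden catch clear, and the catch then stays clear; do this with the cover let down and let go.
- squat_reel: Bystander: loose low thread reel 84 mm across, 40 mm high, no core tube. Origin: centre of the underside.
- glue_jar: Bystander: loose jar 66 mm across, 90 mm high. Origin: centre of the underside.
- hammer: Bystander: loose hammer, 260 mm long, lying along its x, head at +x. Origin: middle of its length, on the bench.
- awl: Bystander: loose awl with wooden handle, 150 mm long, lying along its x. Origin: middle of its length, on the bench.
- brush: Bystander: loose flat brush, 160 mm long, lying along its x. Origin: middle of its length, on the bench.
- bobbin: Bystander: small loose aluminium bobbin, 26 mm across, 14 mm high. Origin: centre of the underside.
- wax_puck: Bystander: loose puck of wax, 52 mm across, 20 mm high. Origin: centre of the underside.

How it is judged:
By the outcome, as a careful person would: the job done as asked, in the order asked, and still so for the second after the job is handed in, while the arm keeps its last pose, push and grip.
It also fails if it takes over 72 s, if anything falls off the work surface, if the arm or the gripper's body presses on something with over 40 N, if the wrist force passes 120 N, or if a joint passes its speed limit or range.

## Robot

A 7-joint arm with a two-finger parallel gripper is mounted at the origin on the work surface. World frame = base frame: x ahead of the robot, y to its left, z up, the work surface at z = 0. Lengths are in m, angles in rad, forces in N, time in s.
With the tool pointing down it reaches from about 0.4 to 0.875 m from the base axis. Payload 19.3 kg.
Tool frame: the origin (TCP) lies midway between the tips of the shut fingers; the grasp point (between the pads) lies 19 mm behind it; x points along the fingers, y is the direction in which the jaws open and shut, and the axes are right-handed (so a half turn about x gives the same grasp; the last joint's range is limited). The gripper opens to 85 mm and grips with 20 to 120 N. Pads are 22 mm wide; open, the fingers measure 114 mm over their backs; the gripper's body (76 mm by 85 mm) begins 54 mm behind the grasp point. The pads swing forward as they close: fully open they stand 13 mm farther back than shut.
Start: joints at [1.105, 0.521, -0.036, 1.599, 0.021, 1.021, -0.113], TCP at [0.241, -0.577, 0.206] pointing down, gripper open.
Joint ranges: [-2.91, 2.91], [-0.3, 2.13], [-1.5, 1.42], [0.17, 2.43], [-1.26, 4.41], [0.16, 1.93], [-2.52, 2.52]. Speed limits (rad/s): [1.89, 1.89, 2.39, 2.39, 3.01, 3.01, 3.01].

## Interface

Orientations are given as [roll, pitch, yaw] about the fixed x, y, z axes, in that order (R = Rz(yaw) Ry(pitch) Rx(roll)).
In Python, from workcell import telemetry, vision, workorder gives the robot as it stands. The module is installed in compiled form; this text tells all that it offers.
- The arm moves only by the tool play_rows, never from a script. Its argument "deltas" is a list of rows, each a list of 7 numbers: the shift along the world's x, y, z in mm, then the turn, a rotation vector about the world's x, y, z in degrees, then the finger opening in mm, from 0 to 85.4. In form: [[x, y, z, wx, wy, wz, jaw], ...]. A call has 1 to 8 rows; each row shifts and turns the commanded pose from where the row before left it; what a row does not reach is not made up. A row lasts 1/8 s, in which the tool goes at most 62.5 mm and 10.7 degrees, less where a joint would pass 70% of its speed; a pose out of reach is approached as far as the arm can. A call with a gripper value outside its range is refused whole. The fingers move at their own pace and stop on an object; "grip_force" is the grip in N (left out, the last holds). Time passes only in rows, so rows that do not move let the fingers close. It gives the time, the measured TCP pose, the force and the opening at its end, in the units of the state.
- telemetry.observe(): the state, without advancing time (a new reading comes with each control period).
- vision.grab_frame(name): name is "side" or "top"; returns the picture (480x640x3 uint8, red, green, blue); there is no depth.
- vision.camera_info(name): a dict with "mtx" (3x3 intrinsics, pixels), "k1" (the pictures are not rectified: a ray, as slopes to the right and down, at radius r is drawn at 1 + k1 r^2 times it, then the intrinsics apply), "rvec" (rotation vector, rad) and "tvec" (3), from world to camera coordinates, as OpenCV has them. Camera axes: x right, y down, z forward; pixel columns grow to the right and rows downward; lengths in m; the calibration is good to about 2 mm. A picture is of the moment at which its call begins. camera_info takes no time and is no camera call.
- workorder.job_done(): hands the job in, once; it reports no verdict.
The state is a dict: "clock": time; "qpos": joint angles; "qd": joint speeds; "joint_efforts": joint torques, N m; "position": TCP position; "tool_rot": TCP orientation; "force": force on the tool from outside, world axes, zero at the start; "moment": the same for the moment, N m; "grip_width": finger opening in m.
Only numpy, scipy, OpenCV 4.12 (cv2) and the standard library are available. Lean on these libraries where they do the work, as an engineer would, in place of code of your own. Each camera call takes 0.05 s, during which the arm holds its last target. There are 200 camera calls.

## Working session

There is one attempt and no reset: what is moved stays moved. The work goes in short steps, Python scripts to look and compute and a tool call to move; the robot and the scene stay as the last step left them, time stands still between calls to the robot, and variables do not carry over. Pictures are saved under pics/ and viewed, about 8 in all and at most 12, crops included, and the job is handed in when it is done.

Besides the shell and the picture viewer there is one more tool, called after "Request:" as name(argument=value, ...) on one line, values as JSON. play_rows: Moves the arm, as the interface text tells. Its arguments: {"type":"object","properties":{"deltas":{"type":"array","items":{"type":"array","items":{"type":"number"}}},"grip_force":{"type":"number"}},"required":["deltas"]}

```bash
mkdir -p pics; cat > h.py <<'E'
import numpy as np, cv2
from workcell import telemetry, vision, workorder
def cam(n):
    c=vision.camera_info(n); R=cv2.Rodrigues(np.array(c["rvec"],float))[0]; t=np.array(c["tvec"],float).ravel()
    return np.array(c["mtx"],float),float(c["k1"]),R,t
def proj(n,P):
    K,k,R,t=cam(n); p=np.atleast_2d(P)@R.T+t; s=p[:,:2]/p[:,2:]; s=s*(1+k*(s**2).sum(1,keepdims=True))
    return s*[K[0,0],K[1,1]]+K[:2,2]
def ray(n,uv):
    K,k,R,t=cam(n); d=np.array([(uv[0]-K[0,2])/K[0,0],(uv[1]-K[1,2])/K[1,1]]); s=d.copy()
    for _ in range(30): s=d/(1+k*(s@s))
    return -R.T@t, R.T@np.array([s[0],s[1],1])
def atz(n,uv,z):
    o,d=ray(n,uv); return o+d*(z-o[2])/d[2]
def tri(uv1,uv2):
    o1,d1=ray("top",uv1);o2,d2=ray("side",uv2)
    A=np.stack([d1,-d2],1); s=np.linalg.lstsq(A,o2-o1,rcond=None)[0]
    p,q=o1+d1*s[0],o2+d2*s[1]; return (p+q)/2,np.linalg.norm(p-q)
def snap(n,f,crop=None,sc=1):
    im=vision.grab_frame(n)[:,:,::-1]
    cv2.imwrite("pics/full_"+f+".png",im)
    if crop: x,y,w,h=crop; im=im[y:y+h,x:x+w]
    cv2.imwrite("pics/"+f+".png",cv2.resize(im,None,fx=sc,fy=sc,interpolation=cv2.INTER_CUBIC))
E
python3 - <<'E'
from h import *
snap("top","t0",None,1.25); snap("side","s0",None,1.25)
for n in("top","side"):
    K,k,R,t=cam(n); print(n,K,k,-R.T@t)
print(telemetry.observe())
E
```

```text
top [[615.61942626   0.         324.71818045]
 [  0.         615.61942626 232.30072755]
 [  0.           0.           1.        ]] 0.0021877846984145236 [ 0.43047479 -0.01478562  1.53823481]
side [[624.97030702   0.         310.49189961]
 [  0.         624.97030702 243.29564785]
 [  0.           0.           1.        ]] 0.02524999505491882 [ 0.47440245 -1.22123846  1.46539186]
{'clock': 0.1, 'qpos': array([ 1.10478606,  0.52194934, -0.03634238,  1.59994687,  0.02118972,
        1.02111556, -0.11281515]), 'qd': array([-1.41724902e-03, -3.36342462e-04,  8.53522852e-04, -1.20029105e-03,
       -8.83190001e-04,  1.63251886e-03,  6.55415138e-05]), 'joint_efforts': array([ 1.98051755e-03, -9.28485775e+01,  1.98262788e+00, -3.70530653e+01,
        1.79589872e-02,  5.34549021e-03,  6.43998442e-05]), 'position': array([ 0.2408215 , -0.57637967,  0.20568777]), 'tool_rot': array([-1.51579153,  1.5697617 ,  2.02159277]), 'force': array([ 0.19686288, -0.06717287,  0.06215462]), 'moment': array([0.02152817, 0.04607634, 0.00964281]), 'grip_width': 0.08524221330218812}
```

View pics/t0.png

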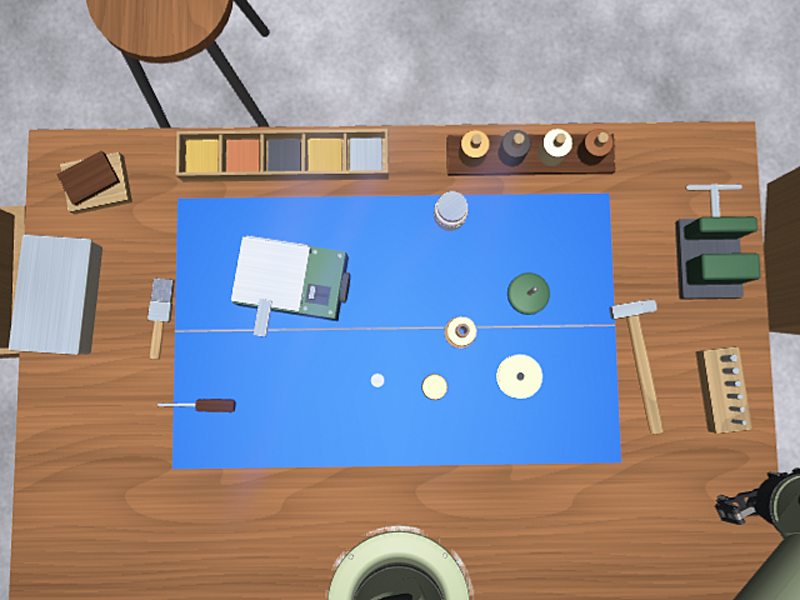

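View pics/s0.png

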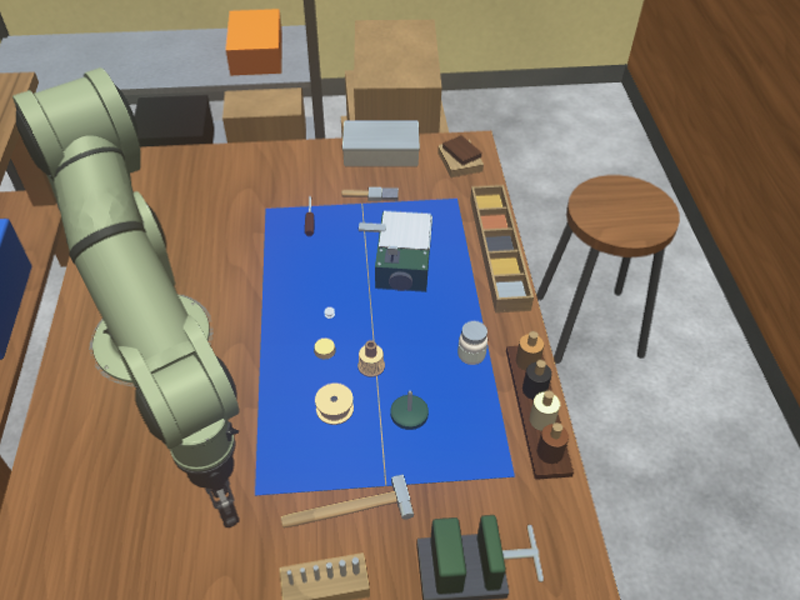

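The top view shows the spool at about (369,265), the stand at (423,234) and the tongue at (210,254), in native pixels. I'll make one enlarged composite to measure from.

```bash
python3 - <<'E'
from h import *
t=cv2.imread("pics/full_t0.png"); s=cv2.imread("pics/full_s0.png")
def c(im,x,y,w=100,h=75): 
    o=cv2.resize(im[y:y+h,x:x+w],(400,300),interpolation=cv2.INTER_CUBIC)
    return o
# top x4 : (350,210) ; top winder (180,185); side spool (270,265); side winder(275,160)
cv2.imwrite("pics/m1.png",np.vstack([np.hstack([c(t,350,210),c(t,182,187)]),np.hstack([c(s,270,270),c(s,275,160)])]))
E
```

```text
(no output)
```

View pics/m1.png

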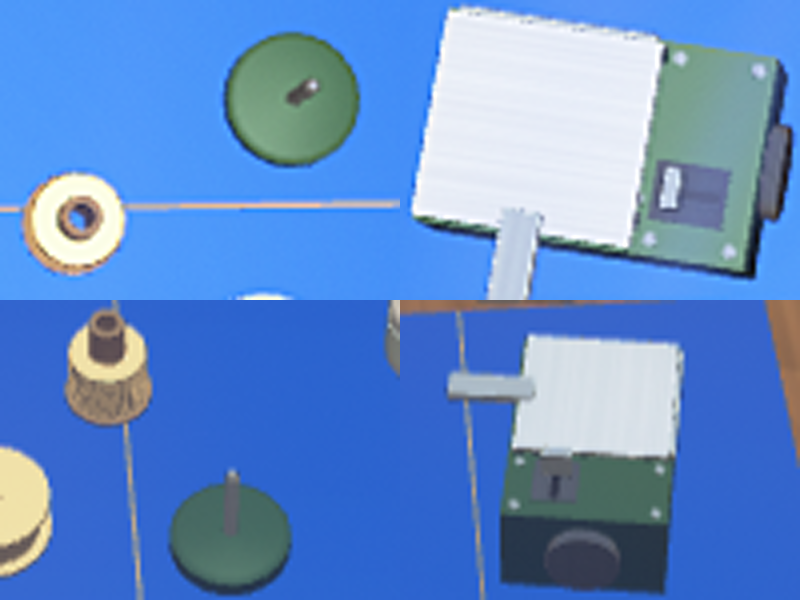

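Spool core top, spindle tip, cover corners, tongue and tab are all readable (pixel positions in the code below).

```bash
python3 - <<'E'
from h import *
np.set_printoptions(precision=4,suppress=True)
T0=lambda x,y:(350+x/4-.4,210+y/4-.4); TW=lambda x,y:(182+(x-400)/4-.4,187+y/4-.4)
S0=lambda x,y:(270+x/4-.4,270+(y-300)/4-.4); SW=lambda x,y:(275+(x-400)/4-.4,160+(y-300)/4-.4)
print("spool",atz("top",T0(80,218),.082),tri(T0(80,218),S0(107,322)))
print("spool flange", atz("top",T0(75,223),.05))
print("foot",atz("top",T0(292,98),.018),"tip",atz("top",T0(313,84),.088),tri(T0(313,84),S0(233,471)))
for n,p in dict(TL=(450,8),TR=(665,40),BR=(632,250),BL=(413,215)).items(): print(n,atz("top",TW(*p),.088))
for n,p in dict(bl=(500,212),br=(540,212)).items(): print(n,atz("top",TW(*p),.09))
print("tip",atz("top",(209,267.5),.09))
for n,p in dict(TL=(683,345),TR=(675,455),BR=(513,448),BL=(527,336),tEnd=(449,384),tBase=(533,386)).items(): print("side",n,atz("side",SW(*p),.088))
print("tab",atz("top",TW(671,187),.1055),"sidetab",atz("side",SW(556,452),.1055))
o=telemetry.observe(); from scipy.spatial.transform import Rotation as Ro
print(Ro.from_euler("xyz",o["tool_rot"]).as_matrix())
E
```

```text
spool [ 0.5179 -0.1273  0.082 ] (array([ 0.5187, -0.1274,  0.0807]), np.float64(0.0014957236256338514))
spool flange [ 0.5168 -0.1267  0.05  ]
foot [ 0.5946 -0.2656  0.018 ] tip [ 0.5953 -0.2668  0.088 ] (array([ 0.5951, -0.2666,  0.0889]), np.float64(0.00010451120739418626))
TL [0.7034 0.2885 0.088 ]
TR [0.6824 0.1602 0.088 ]
BR [0.557  0.1796 0.088 ]
BL [0.5794 0.309  0.088 ]
bl [0.5804 0.2573 0.09  ]
br [0.5801 0.2337 0.09  ]
tip [0.5144 0.2511 0.09  ]
side TL [0.7058 0.2862 0.088 ]
side TR [0.685  0.1603 0.088 ]
side BR [0.5593 0.178  0.088 ]
side BL [0.5799 0.3071 0.088 ]
side tEnd [0.5132 0.2549 0.088 ]
side tBase [0.5803 0.2473 0.088 ]
tab [0.5922 0.1545 0.1055] sidetab [0.5911 0.1532 0.1055]
[[-0.0005  0.3855 -0.9227]
 [ 0.0009 -0.9227 -0.3855]
 [-1.     -0.001   0.0001]]
```

Both cameras agree to about 2 mm. Results:
- **Spool:** (0.518, -0.127)
- **Stand:** (0.595, -0.266)
- **Winder:** yaw about -9.5°
- **Cover pull:** about (0.537, 0.250)
- **Tab:** (0.592, 0.154)

Next I'll move above the spool, turning the jaws -32° on the way so they suit the tongue later.

Request:
play_rows(deltas=[[17,28,0,0,0,-2,85],[17,28,0,0,0,-2,85],[17,28,0,0,0,-2,85],[17,28,0,0,0,-2,85],[17,28,0,0,0,-2,85],[17,28,0,0,0,-2,85],[17,28,0,0,0,-2,85],[17,28,0,0,0,-2,85]])

```text
clock: 1.1
position: [0.3773, -0.3516, 0.206]
tool_rot: [-0.768, 1.57, 2.489]
force: [-0.4, -0.4, -0.3]
grip_width: 0.0851
```

Request:
play_rows(deltas=[[18,28,0,0,0,-2,85],[18,28,0,0,0,-2,85],[18,28,0,0,0,-2,85],[18,28,0,0,0,-2,85],[18,28,0,0,0,-2,85],[18,28,0,0,0,-2,85],[18,28,0,0,0,-2,85],[15,30,0,0,0,-2,85]])

```text
clock: 2.1
position: [0.5183, -0.1257, 0.206]
tool_rot: [0.079, 1.57, 3.057]
force: [-0.7, -0.2, 1.4]
grip_width: 0.0849
```

Request:
play_rows(deltas=[[0,0,-15,0,0,0,85],[0,0,-15,0,0,0,85],[0,0,0,0,0,0,85]])

```text
clock: 2.48
position: [0.5168, -0.1275, 0.1748]
tool_rot: [0.11, 1.568, 3.088]
force: [-0.0, -0.2, 0.4]
grip_width: 0.0852
```

Request:
play_rows(deltas=[[1,0,-25,0,0,0,85],[0,0,-25,0,0,0,85],[0,0,-25,0,0,0,85],[0,0,-25,0,0,0,85],[0,0,-12,0,0,0,85],[0,0,-7,0,0,0,85],[0,0,0,0,0,0,85]])

```text
clock: 3.35
position: [0.519, -0.1269, 0.0574]
tool_rot: [3.048, 1.571, -0.257]
force: [0.9, -1.2, 0.1]
grip_width: 0.0849
```

Request:
play_rows(deltas=[[0,0,0,0,0,0,15],[0,0,0,0,0,0,15],[0,0,0,0,0,0,15],[0,0,0,0,0,0,15],[0,0,0,0,0,0,15],[0,0,0,0,0,0,15]], grip_force=30)

```text
clock: 4.1
position: [0.519, -0.1267, 0.0573]
tool_rot: [-2.972, 1.571, 0.007]
force: [-1.1, 0.6, 2.5]
grip_width: 0.0152
```

The fingers closed to 15 mm on a 26 mm core, so I need to look.

```bash
python3 - <<'E'
from h import *
t=vision.grab_frame("top")[:,:,::-1]; s=vision.grab_frame("side")[:,:,::-1]
cv2.imwrite("pics/full_t1.png",t);cv2.imwrite("pics/full_s1.png",s)
c=lambda im,x,y:cv2.resize(im[y:y+120,x:x+100],(400,480),interpolation=cv2.INTER_CUBIC)
cv2.imwrite("pics/c2.png",np.hstack([c(t,330,200),c(s,250,220)]))
print(telemetry.observe())
E
```

```text
{'clock': 4.2, 'qpos': array([ 0.17656715,  0.59292462, -0.06540037,  1.95383444,  0.06501558,
        0.59661994, -1.66506675]), 'qd': array([ 5.63517430e-04, -1.17894365e-03, -3.94182375e-04, -9.98775182e-04,
       -1.26383959e-03, -8.81225522e-05,  1.14116443e-03]), 'joint_efforts': array([ 3.84275991e-03, -8.53895330e+01,  1.61436785e+00, -2.39901388e+01,
        2.18110008e-02, -1.56825520e-01,  1.59398413e-03]), 'position': array([ 0.5190278 , -0.12669411,  0.05728485]), 'tool_rot': array([-3.01752317,  1.57060815, -0.03870625]), 'force': array([-1.68842175,  0.15741942,  3.27393165]), 'moment': array([ 0.04295793,  0.09063137, -0.00809827]), 'grip_width': 0.01498602595500416}
```

View pics/c2.png

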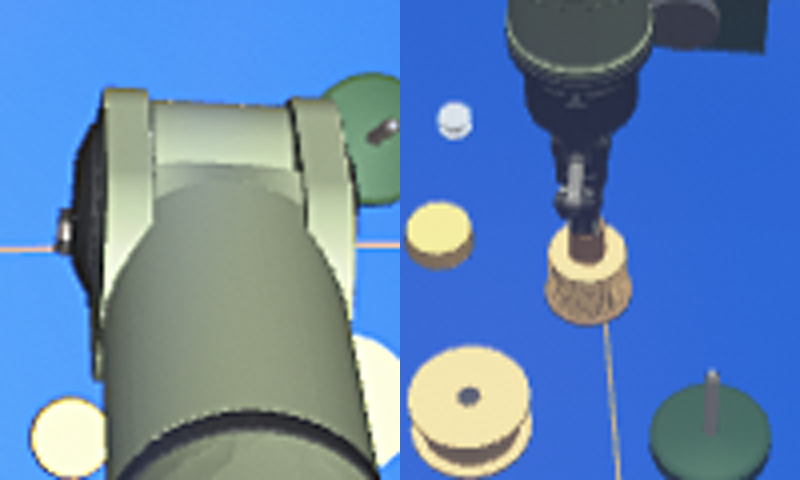

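The side view shows the closed fingertips near the core's top, not down by the thread. I'll check where the reported TCP projects.

```bash
python3 - <<'E'
from h import *
for z in (.05,.0573,.07,.082,.09,.1): print(z,(proj("side",[.519,-.1267,z])-[250,220])*4+[400,0])
E
python3 -c "
import cv2
a=cv2.imread('pics/full_s1.png')[245:295,370-100:430-90]
cv2.imwrite('pics/c3.png',cv2.resize(a,None,fx=10,fy=10,interpolation=cv2.INTER_CUBIC)[:, :800])"
```

```text
0.05 [[585.41113266 246.46139935]]
0.0573 [[585.23346397 240.17736032]]
0.07 [[584.92170621 229.15232834]]
0.082 [[584.62398074 218.62550931]]
0.09 [[584.42377146 211.54769976]]
0.1 [[584.17154266 202.63213373]]
```

View pics/c3.png

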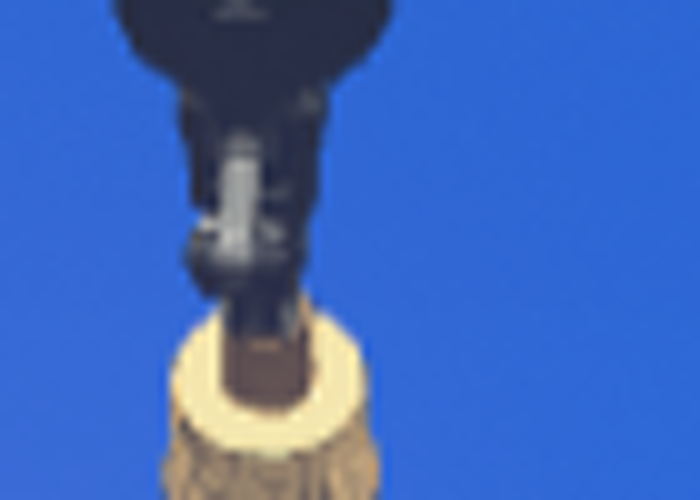

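Request:
play_rows(deltas=[[0,0,0,0,0,0,0],[0,0,0,0,0,0,0],[0,0,0,0,0,0,0]])

```text
clock: 4.58
position: [0.5198, -0.129, 0.0587]
tool_rot: [2.522, 1.567, -0.785]
force: [-3.6, -10.4, 27.7]
grip_width: 0.0002
```

```bash
python3 - <<'E'
from h import *
a=np.array([.5185,-.1273,0])
for d,z in ((0,.082),(.013,.082),(-.013,.082),(0,.05),(-.028,.05),(-.013,.05)): print(d,z,proj("side",a+[0,d,z]))
E
```

```text
0 0.082 [[295.99229805 274.83396058]]
0.013 0.082 [[295.70441409 271.2394898 ]]
-0.013 0.082 [[296.28297112 278.46361818]]
0 0.05 [[296.19133175 281.79219403]]
-0.028 0.05 [[296.81434539 289.62051944]]
-0.013 0.05 [[296.47899118 285.40649235]]
```

Closing fully pushed up with 28 N, so the tips press on the core's top. The real tip height seems to be above the reported one. I'll raise clear and check the closed fingertips against the telemetry.

Request:
play_rows(deltas=[[0,0,0,0,0,0,15],[0,0,20,0,0,0,15],[0,0,20,0,0,0,0],[0,0,20,0,0,0,0],[0,0,0,0,0,0,0],[0,0,0,0,0,0,0]])

```text
clock: 5.32
position: [0.5186, -0.1265, 0.1166]
tool_rot: [-0.114, 1.57, 2.865]
force: [0.6, 0.4, 0.2]
grip_width: 0.0
```

```bash
python3 - <<'E'
from h import *
s=vision.grab_frame("side")[:,:,::-1]; cv2.imwrite("pics/full_s2.png",s)
t=vision.grab_frame("top")[:,:,::-1]; cv2.imwrite("pics/full_t2.png",t)
o=telemetry.observe(); print(o["position"],o["force"],o["grip_width"])
from scipy.spatial.transform import Rotation as Ro
print(Ro.from_euler("xyz",o["tool_rot"]).as_matrix())
p=proj("side",o["position"])[0]; print(p,(p-[255,220])*6.25)
im=cv2.resize(s[220:300,255:345],None,fx=6.25,fy=6.25,interpolation=cv2.INTER_CUBIC)
q=((p-[255,220])*6.25).astype(int); cv2.circle(im,tuple(map(int,q)),4,(0,0,255),-1)
cv2.imwrite("pics/c4.png",im)
E
```

```text
[ 0.51849718 -0.12655603  0.11640586] [-0.14052676  0.61051127  0.04351119] -0.0004117690235169962
[[-1.22497232e-03 -1.61893031e-01 -9.86807553e-01]
 [ 2.30458941e-04 -9.86808313e-01  1.61892869e-01]
 [-9.99999223e-01 -2.91043401e-05  1.24612257e-03]]
[295.75429808 266.93049525] [254.71436301 293.31559528]
```

View pics/c4.png

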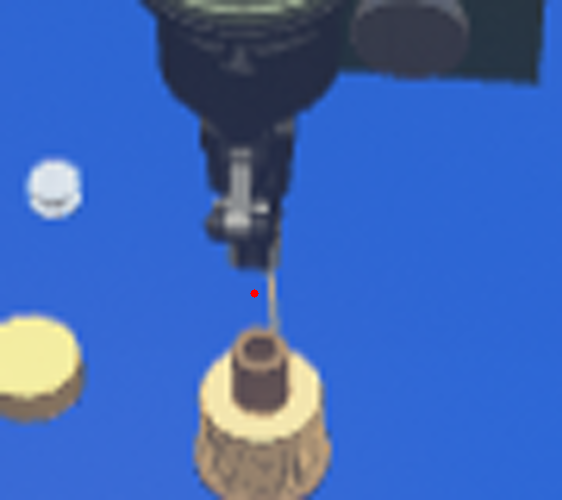

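The fingertips show about 20-23 mm higher than the reported TCP: tip row 266 in the crop against 293 predicted, and contact with the 82 mm core top came at a reported 59 mm. I'll treat true tip height as reported plus 23 mm. The spool is still upright in place, so I'll regrip lower.

Request:
play_rows(deltas=[[0,0,0,0,0,0,85],[0,0,0,0,0,0,85],[0,0,0,0,0,0,85],[0,0,0,0,0,0,85],[0,0,-20,0,0,0,85],[0,0,-20,0,0,0,85],[0,0,-20,0,0,0,85],[0,0,0,0,0,0,85]])

```text
clock: 6.42
position: [0.5181, -0.1265, 0.0562]
tool_rot: [-0.015, 1.569, 2.963]
force: [0.7, 0.4, -0.2]
grip_width: 0.085
```

Request:
play_rows(deltas=[[0,0,-10,0,0,0,85],[0,0,-6,0,0,0,85],[0,0,-6,0,0,0,85],[0,0,0,0,0,0,85]])

```text
clock: 6.92
position: [0.5188, -0.1266, 0.0349]
tool_rot: [-0.081, 1.57, 2.898]
force: [1.2, 0.1, 0.4]
grip_width: 0.0852
```

Request:
play_rows(deltas=[[0,0,0,0,0,0,15],[0,0,0,0,0,0,15],[0,0,0,0,0,0,15],[0,0,0,0,0,0,15],[0,0,0,0,0,0,15],[0,0,0,0,0,0,15]], grip_force=30)

```text
clock: 7.68
position: [0.519, -0.1267, 0.0353]
tool_rot: [3.076, 1.571, -0.228]
force: [0.0, -1.7, 1.6]
grip_width: 0.0247
```

Gripped at 24.7 mm. Now lift and carry to the stand.

Request:
play_rows(deltas=[[0,0,10,0,0,0,15],[0,0,20,0,0,0,15],[0,0,25,0,0,0,15],[0,0,25,0,0,0,15],[0,0,20,0,0,0,15],[0,0,10,0,0,0,15],[0,0,0,0,0,0,15]], grip_force=40)

```text
clock: 8.55
position: [0.5191, -0.1267, 0.1456]
tool_rot: [-3.109, 1.57, -0.13]
force: [-0.6, 0.1, -2.4]
grip_width: 0.0245
```

Request:
play_rows(deltas=[[6,-11,0,0,0,0,15],[13,-23,0,0,0,0,15],[13,-24,0,0,0,0,15],[13,-24,0,0,0,0,15],[13,-24,0,0,0,0,15],[12,-22,0,0,0,0,15],[6,-11,0,0,0,0,15],[0,0,0,0,0,0,15]])

```text
clock: 9.55
position: [0.5947, -0.2662, 0.1444]
tool_rot: [-0.112, 1.57, 2.866]
force: [0.4, 0.4, -2.2]
grip_width: 0.0252
```

Request:
play_rows(deltas=[[0,0,0,0,0,0,15],[0,0,0,0,0,0,15]])

```text
clock: 9.8
position: [0.5949, -0.2649, 0.1453]
tool_rot: [-1.668, 1.571, 1.311]
force: [0.8, -0.8, -2.2]
grip_width: 0.0245
```

```bash
python3 - <<'E'
from h import *
s=vision.grab_frame("side")[:,:,::-1]; cv2.imwrite("pics/full_s3.png",s)
t=vision.grab_frame("top")[:,:,::-1]; cv2.imwrite("pics/full_t3.png",t)
o=telemetry.observe(); print(o["position"],o["force"],o["grip_width"])
c=lambda im,x,y:cv2.resize(im[y:y+100,x:x+80],(400,500),interpolation=cv2.INTER_CUBIC)
cv2.imwrite("pics/c5.png",np.hstack([c(s,288,240),c(t,385,180)]))
a=np.array([.5951,-.2667,0])
print([(z,((proj("side",a+[0,0,z])-[288,240])*5).round(1).tolist()) for z in(.018,.088,.107,.113,.157)])
E
```

```text
[ 0.59494168 -0.26519577  0.14537214] [ 0.00474518 -0.10527356 -1.20378111] 0.024561244430331038
[(0.018, [[196.7, 436.0]]), (0.088, [[199.3, 362.8]]), (0.107, [[200.0, 342.1]]), (0.113, [[200.3, 335.5]]), (0.157, [[202.0, 286.0]])]
```

View pics/c5.png

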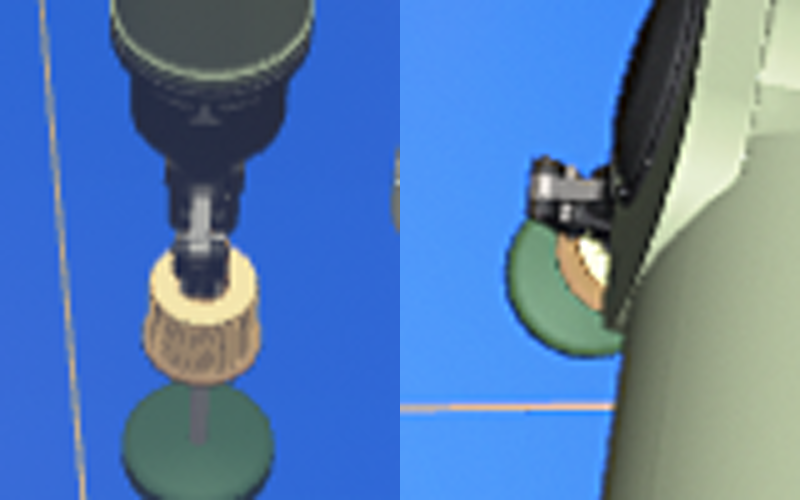

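The spool hangs upright above the spindle, about 1 mm towards +x (flange centre at 202 against 200 expected). I'll shift -1, -1 mm and lower it.

Request:
play_rows(deltas=[[-1,-1,-8,0,0,0,15],[0,0,-8,0,0,0,15],[0,0,-6,0,0,0,15],[0,0,-6,0,0,0,15],[0,0,-6,0,0,0,15],[0,0,-6,0,0,0,15],[0,0,0,0,0,0,15]])

```text
clock: 10.78
position: [0.5937, -0.2666, 0.1047]
tool_rot: [-0.249, 1.57, 2.73]
force: [-0.6, 0.5, -1.9]
grip_width: 0.0243
```

Request:
play_rows(deltas=[[0,0,-10,0,0,0,15],[0,0,-10,0,0,0,15],[0,0,-10,0,0,0,15],[0,0,-10,0,0,0,15],[0,0,-6,0,0,0,15],[0,0,0,0,0,0,15]])

```text
clock: 11.52
position: [0.5938, -0.2666, 0.0587]
tool_rot: [-0.279, 1.57, 2.7]
force: [0.6, 0.8, -2.3]
grip_width: 0.0245
```

Request:
play_rows(deltas=[[0,0,-2,0,0,0,15],[0,0,-2,0,0,0,15],[0,0,-1,0,0,0,15],[0,0,0,0,0,0,15]])

```text
clock: 12.02
position: [0.5939, -0.2667, 0.0542]
tool_rot: [-2.289, 1.571, 0.69]
force: [0.5, 0.6, -2.4]
grip_width: 0.0243
```

Request:
play_rows(deltas=[[0,0,-1,0,0,0,15],[0,0,-1,0,0,0,15],[0,0,0,0,0,0,15]])

```text
clock: 12.4
position: [0.5944, -0.2674, 0.053]
tool_rot: [2.698, 1.569, -0.607]
force: [-0.6, -2.3, 6.6]
grip_width: 0.0239
```

Contact came at the expected seating height. Release and go up.

Request:
play_rows(deltas=[[0,0,0,0,0,0,40],[0,0,0,0,0,0,85],[0,0,0,0,0,0,85],[0,0,0,0,0,0,85],[0,0,20,0,0,0,85],[0,0,40,0,0,0,85],[0,0,50,0,0,0,85],[0,0,40,0,0,0,85]])

```text
clock: 13.4
position: [0.5942, -0.2668, 0.2059]
tool_rot: [2.985, 1.568, -0.32]
force: [0.3, -0.1, -0.3]
grip_width: 0.0852
```

Request:
play_rows(deltas=[[-6,50,0,0,0,0,85],[-6,52,0,0,0,0,85],[-6,52,0,0,0,0,85],[-6,52,0,0,0,0,85],[-6,52,0,0,0,0,85],[-6,52,0,0,0,0,70],[-6,52,0,0,0,0,50],[0,0,0,0,0,0,50]])

```text
clock: 14.4
position: [0.5514, 0.0997, 0.2036]
tool_rot: [-2.015, 1.569, 0.97]
force: [0.1, -0.7, -0.2]
grip_width: 0.0502
```

Request:
play_rows(deltas=[[-3,52,0,0,0,0,50],[-3,52,0,0,0,0,50],[-3,48,0,0,0,0,50],[0,0,0,0,0,0,50],[0,0,0,0,0,0,50]])

```text
clock: 15.02
position: [0.5434, 0.2461, 0.2029]
tool_rot: [2.703, 1.57, -0.603]
force: [-1.0, -0.3, 0.2]
grip_width: 0.0499
```

```bash
python3 - <<'E'
from h import *
s=vision.grab_frame("side")[:,:,::-1]; cv2.imwrite("pics/full_s4.png",s)
t=vision.grab_frame("top")[:,:,::-1]; cv2.imwrite("pics/full_t4.png",t)
o=telemetry.observe(); print(o["position"],o["force"],o["grip_width"])
c=lambda im,x,y:cv2.resize(im[y:y+100,x:x+80],(400,500),interpolation=cv2.INTER_CUBIC)
cv2.imwrite("pics/c6.png",np.hstack([c(s,288,260),c(s,275,130)]))
a=np.array([.5951,-.2667,0])
print([(z,((proj("side",a+[0,0,z])-[288,260])*5).round(1).tolist()) for z in(.018,.068,.1,.118)])
print((proj("side",[[.537,.25,.085],o["position"]+[0,0,.023]])-[275,130])*5+[400,0])
E
```

```text
[0.54351493 0.24562719 0.2027221 ] [ 1.3258016  -0.04262999  0.01504134] 0.049774734343063246
[(0.018, [[196.7, 336.0]]), (0.068, [[198.5, 284.2]]), (0.1, [[199.8, 249.8]]), (0.118, [[200.5, 230.0]])]
[[496.75181382 259.71477699]
 [503.28727475  94.22984162]]
```

View pics/c6.png

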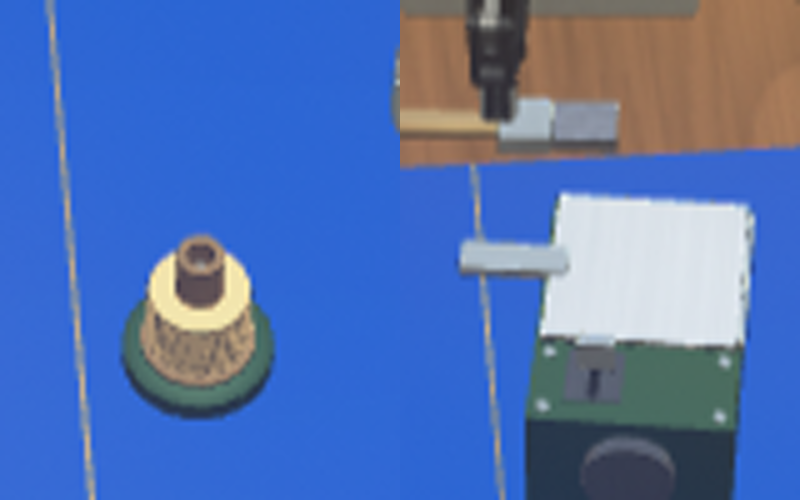

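The spool is seated: its core top at (201,250) matches the prediction for 100 mm height (200,250). The pull point works out at (0.531, 0.252), so I'll go down with the tips either side of the tongue.

Request:
play_rows(deltas=[[-6,3,-25,0,0,0,60],[-6,3,-25,0,0,0,60],[0,0,-25,0,0,0,60],[0,0,-25,0,0,0,60],[0,0,-20,0,0,0,60],[0,0,-20,0,0,0,60],[0,0,-18,0,0,0,60],[0,0,0,0,0,0,60]])

```text
clock: 16.12
position: [0.5306, 0.2524, 0.0433]
tool_rot: [0.775, 1.569, -2.531]
force: [0.6, 0.3, -0.3]
grip_width: 0.0602
```

Request:
play_rows(deltas=[[0,0,0,0,0,0,40],[0,0,0,0,0,0,10],[0,0,0,0,0,0,10],[0,0,0,0,0,0,10],[0,0,0,0,0,0,10]], grip_force=40)

```text
clock: 16.75
position: [0.5312, 0.2527, 0.0451]
tool_rot: [2.509, 1.57, -0.795]
force: [-2.6, -5.3, 8.7]
grip_width: 0.0232
```

Gripped the tongue at 23 mm. Gentle tug now.

Request:
play_rows(deltas=[[0,0,2,0,0,0,10],[0,0,2,0,0,0,10],[0,0,0,0,0,0,10]])

```text
clock: 17.12
position: [0.5313, 0.2526, 0.0484]
tool_rot: [2.355, 1.57, -0.95]
force: [2.9, -5.3, -2.5]
grip_width: 0.0231
```

Request:
play_rows(deltas=[[0,0,1,0,0,0,10],[0,0,1,0,0,0,10],[0,0,0,0,0,0,10]])

```text
clock: 17.5
position: [0.5314, 0.2526, 0.0504]
tool_rot: [2.442, 1.57, -0.863]
force: [4.1, -5.4, -3.8]
grip_width: 0.0228
```

Request:
play_rows(deltas=[[0,0,1,0,0,0,10],[0,0,1,0,0,0,10],[0,0,0,0,0,0,10]])

```text
clock: 17.88
position: [0.5316, 0.2525, 0.0524]
tool_rot: [2.69, 1.57, -0.615]
force: [5.2, -5.0, -4.9]
grip_width: 0.023
```

Request:
play_rows(deltas=[[0,0,1,0,0,0,10],[0,0,1,0,0,0,10],[0,0,0,0,0,0,10]])

```text
clock: 18.25
position: [0.5317, 0.2525, 0.0544]
tool_rot: [2.86, 1.57, -0.446]
force: [5.0, -4.0, -4.1]
grip_width: 0.0226
```

Request:
play_rows(deltas=[[0,0,2,0,0,0,10],[0,0,2,0,0,0,10],[0,0,2,0,0,0,10],[0,0,2,0,0,0,10],[0,0,0,0,0,0,10]])

```text
clock: 18.88
position: [0.5323, 0.2525, 0.0627]
tool_rot: [-3.105, 1.569, -0.128]
force: [9.3, -4.8, -3.9]
grip_width: 0.0231
```

```bash
python3 - <<'E'
from h import *
s=vision.grab_frame("side")[:,:,::-1]; cv2.imwrite("pics/full_s5.png",s)
o=telemetry.observe(); print(o["position"],o["force"],o["moment"],o["grip_width"])
p=cv2.imread("pics/full_s4.png")
c=lambda im:cv2.resize(im[150:240,275:355],(400,450),interpolation=cv2.INTER_CUBIC)
cv2.imwrite("pics/c7.png",np.hstack([c(p),c(s)]))
E
```

```text
[0.53233825 0.25247427 0.06262427] [ 9.28325144 -5.0152269  -5.25056457] [-1.12162886 -1.49540683 -0.10484316] 0.02299617548846592
```

View pics/c7.png

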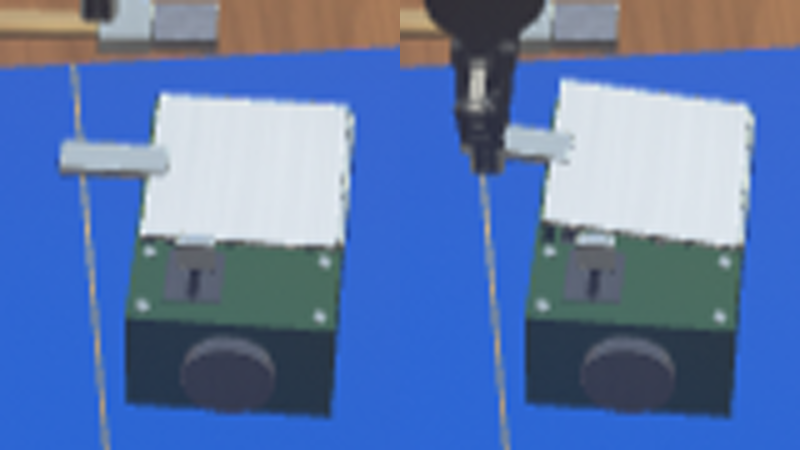

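The cover's front edge has risen (crop row 238 to 224), and I am 17 mm up at only about 4 N. That is well past the 6 mm catch limit, so the cover is free and the tab stays untouched. I'll work out the arc to open it, tilting the tool partway.

```bash
python3 - <<'E'
import numpy as np
yaw=np.radians(-9.4); X=np.array([np.cos(yaw),np.sin(yaw),0]); Y=np.array([-np.sin(yaw),np.cos(yaw),0]); Z=np.array([0,0,1.])
a0=np.arctan2(5,164); r=164.1
def rep(th,ph): 
    th,ph=np.radians([th,ph]); return r*(-np.cos(th+a0)*X+np.sin(th+a0)*Z)+40*(-np.cos(ph)*Z-np.sin(ph)*X)
cur=rep(0,0)+[0,0,18]; ph0=0
print(Y*1.25)
for i in range(1,25):
    th=6.2+2.25*i; ph=1.25*i
    p=rep(th,ph); print(i,round(th,1),(p-cur).round(1)); cur=p
E
```

```text
[0.20415745 1.2332152  0.        ]
1 8.4 [ 1.6 -0.3  6.1]
2 10.7 [ 0.4 -0.1  6.3]
3 12.9 [ 0.6 -0.1  6.3]
4 15.2 [ 0.9 -0.1  6.3]
5 17.4 [ 1.1 -0.2  6.2]
6 19.7 [ 1.4 -0.2  6.1]
7 21.9 [ 1.6 -0.3  6.1]
8 24.2 [ 1.8 -0.3  6. ]
9 26.4 [ 2.  -0.3  5.9]
10 28.7 [ 2.3 -0.4  5.8]
11 30.9 [ 2.5 -0.4  5.7]
12 33.2 [ 2.7 -0.4  5.6]
13 35.5 [ 2.9 -0.5  5.4]
14 37.7 [ 3.1 -0.5  5.3]
15 40.0 [ 3.3 -0.5  5.2]
16 42.2 [ 3.5 -0.6  5. ]
17 44.5 [ 3.7 -0.6  4.9]
18 46.7 [ 3.9 -0.6  4.7]
19 49.0 [ 4.  -0.7  4.5]
20 51.2 [ 4.2 -0.7  4.3]
21 53.5 [ 4.4 -0.7  4.2]
22 55.7 [ 4.5 -0.7  4. ]
23 58.0 [ 4.7 -0.8  3.8]
24 60.2 [ 4.8 -0.8  3.6]
```

Request:
play_rows(deltas=[[1.6,-0.3,6.1,0.2,1.23,0,10],[0.4,-0.1,6.3,0.2,1.23,0,10],[0.6,-0.1,6.3,0.2,1.23,0,10],[0.9,-0.1,6.3,0.2,1.23,0,10],[0,0,0,0,0,0,10]])

```text
clock: 19.55
position: [0.5344, 0.2521, 0.0873]
tool_rot: [0.009, 1.483, 2.987]
force: [-1.1, -5.1, -4.6]
grip_width: 0.023
```

Request:
play_rows(deltas=[[1.1,-0.2,6.2,0.2,1.23,0,10],[1.4,-0.2,6.1,0.2,1.23,0,10],[1.6,-0.3,6.1,0.2,1.23,0,10],[1.8,-0.3,6.0,0.2,1.23,0,10],[0,0,0,0,0,0,10]])

```text
clock: 20.18
position: [0.5403, 0.251, 0.1115]
tool_rot: [0.007, 1.396, 2.985]
force: [-0.6, -5.4, -3.1]
grip_width: 0.0232
```

Forces are low and it tracks well, so I'll continue.

Request:
play_rows(deltas=[[2.0,-0.3,5.9,0.2,1.23,0,10],[2.3,-0.4,5.8,0.2,1.23,0,10],[2.5,-0.4,5.7,0.2,1.23,0,10],[2.7,-0.4,5.6,0.2,1.23,0,10],[2.9,-0.5,5.4,0.2,1.23,0,10],[3.1,-0.5,5.3,0.2,1.23,0,10],[0,0,0,0,0,0,10]])

```text
clock: 21.05
position: [0.5557, 0.2484, 0.145]
tool_rot: [0.007, 1.266, 2.985]
force: [-2.1, -7.0, -4.5]
grip_width: 0.0232
```

Request:
play_rows(deltas=[[3.3,-0.5,5.2,0.2,1.23,0,10],[3.5,-0.6,5.0,0.2,1.23,0,10],[3.7,-0.6,4.9,0.2,1.23,0,10],[3.9,-0.6,4.7,0.2,1.23,0,10],[4.0,-0.7,4.5,0.2,1.23,0,10],[0,0,0,0,0,0,10]])

```text
clock: 21.8
position: [0.5742, 0.2452, 0.1691]
tool_rot: [0.006, 1.157, 2.984]
force: [-3.2, -7.1, -2.3]
grip_width: 0.0233
```

Request:
play_rows(deltas=[[4.2,-0.7,4.3,0.2,1.23,0,10],[4.4,-0.7,4.2,0.2,1.23,0,10],[4.5,-0.7,4.0,0.2,1.23,0,10],[4.7,-0.8,3.8,0.2,1.23,0,10],[4.8,-0.8,3.6,0.2,1.23,0,10],[0,0,0,0,0,0,10],[0,0,0,0,0,0,10]])

```text
clock: 22.68
position: [0.5967, 0.2414, 0.1888]
tool_rot: [0.006, 1.049, 2.984]
force: [-1.7, -8.1, -4.2]
grip_width: 0.0231
```

```bash
python3 - <<'E'
from h import *
s=vision.grab_frame("side")[:,:,::-1]; cv2.imwrite("pics/full_s6.png",s)
t=vision.grab_frame("top")[:,:,::-1]; cv2.imwrite("pics/full_t6.png",t)
o=telemetry.observe(); print(o)
cv2.imwrite("pics/c8.png",np.hstack([cv2.resize(s[100:280,260:400],(420,540),interpolation=cv2.INTER_CUBIC),cv2.resize(t[120:340,130:285],(380,540))]))
E
```

```text
{'clock': 22.775, 'qpos': array([-0.23790971,  0.88822853, -0.23027857,  1.07403854, -0.09982498,
        1.63569086, -2.1434239 ]), 'qd': array([-0.00055746, -0.00096561, -0.000542  ,  0.00108544, -0.00081628,
       -0.00081461,  0.00032437]), 'joint_efforts': array([-4.57094684e+00, -1.27385516e+02, -7.03766719e+00, -4.03565598e+01,
       -3.82113129e+00,  1.23796351e+00, -1.22913918e-01]), 'position': array([0.59673897, 0.24141913, 0.18876104]), 'tool_rot': array([0.00641893, 1.04900878, 2.98445808]), 'force': array([-1.34386275, -8.33468844, -4.59866135]), 'moment': array([-1.49182784, -0.38382983,  0.9706562 ]), 'grip_width': 0.02315976370787399}
```

View pics/c8.png

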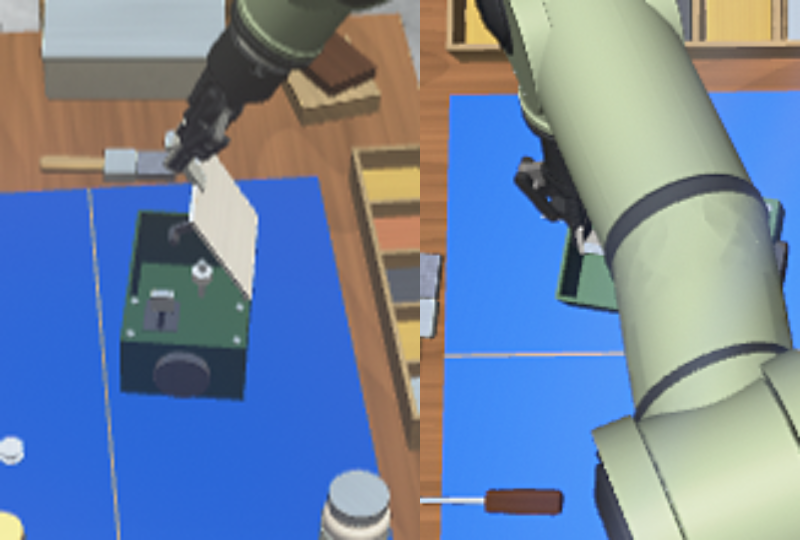

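The cover stands wide open in the grip. I'll do a quick image check of the angle using its near front corner (native about (324,174)), then hand in.

```bash
python3 - <<'E'
from h import *
X=np.array([.9866,-.1633,0])
for th in (45,50,55,60,65):
    H=np.array([.558,.179,.080])+.124*X; a=np.radians(th)
    print(th,proj("side",H+.124*(-np.cos(a)*X+np.sin(a)*np.array([0,0,1])))[0], "hinge",proj("side",H)[0])
E
```

```text
45 [314.04164502 178.34127041] hinge [341.8127711  200.60404962]
50 [316.67716707 176.71434417] hinge [341.8127711  200.60404962]
55 [319.52734217 175.26631139] hinge [341.8127711  200.60404962]
60 [322.56984892 174.01100993] hinge [341.8127711  200.60404962]
65 [325.78018807 172.96067413] hinge [341.8127711  200.60404962]
```

The corner matches about 60-62°, in agreement with the arm's 59°.

```bash
python3 -c "
from h import *
print(workorder.job_done())"
```

```text
the job is handed in; nothing more can be done
None
```

The spool is seated on the stand's spindle and released, and the gripper is holding the winder's cover open at about 60°. I handed the job in at about 23 s on the robot's clock.

- **Spool:** It stands upright on the stand. I felt contact at the expected seating height, and afterwards the core's top matched a height of 100 mm in the side view.
- **Cover:** I tugged it by the tongue before anything else. It rose past the 6 mm catch limit at about 4–5 N vertically (sideways force reached 9 N), so it was not caught and I left the release tab alone.
- **Opening angle:** The arm's position gives 59° and the side picture 60–62°, both past the 50° needed. The grip reads 23 mm on the tongue with small forces.
- **Bystanders:** I never aimed a move at any of them, and those visible in my last crops looked undisturbed. I did not check each one separately at the end.

**Height mismatch:** The real fingertips are about 23 mm higher than the reported tool position. My first grasp therefore closed above the core and pressed on its top with about 28 N. The spool stayed upright and moved no more than 2–3 mm, and I allowed for the offset from then on.

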